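# Clamp a mallet-head blank in the bench clamp

## Robot

A 6-joint arm with a two-finger parallel gripper is mounted at the origin on the work surface. World frame = base frame: x ahead of the robot, y to its left, z up, the work surface at z = 0. Lengths are in m, angles in rad, forces in N, time in s.
With the tool pointing down it reaches from about 0.375 to 0.9 m from the base axis. Payload 3.1 kg.
Tool frame: the origin (TCP) lies at the very end of the fingers, on their centre line; the grasp point (between the pads) lies 19 mm behind it; z points along the fingers, y is the line along which they close (so a half turn about z gives the same grasp; the last joint's range is limited). The gripper opens to 85 mm and grips with 20 to 120 N. Pads are 22 mm wide; open, the fingers measure 114 mm over their backs; the gripper's body (76 mm by 85 mm) begins 54 mm behind the grasp point. The pads swing forward as they close: fully open they stand 13 mm farther back than shut.
Start: joints at [1.165, 0.527, 1.433, -0, 1.181, -0.178], TCP at [0.141, 0.609, 0.231] pointing down, gripper open.
Joint ranges: [-3.08, 3.08], [-0.75, 2.2], [0.22, 2.44], [-1.43, 4.57], [0, 2.65], [-2.85, 2.85]. Speed limits (rad/s): [2.79, 2.79, 3.14, 3.14, 3.14, 3.14].

## Interface

Orientations are given as a unit quaternion [x, y, z, w].
In Python, from workcell import arm gives the robot as it stands.
- The arm moves only by the tool apply_moves, never from a script. Its argument "motion" is a list of rows, each a list of 4 numbers: the shift along the world's x, y, z in units of 12 cm (1.0 is 12 cm), then the turn about the world's z in units of pi rad (1.0 is pi rad). In form: [[dx, dy, dz, spin], ...]. A call has 1 to 20 rows; each row is the pose to reach, as a shift and turn from the pose commanded when the call began, turning the shorter way round; what a row does not reach only later rows make up. A row lasts 1/10 s, in which the tool goes at most 50 mm and 8.59 degrees, less where a joint would pass 70% of its speed; a pose out of reach is approached as far as the arm can. A call with a number of a shift or a turn outside -1 to 1 is refused whole. A call with a gripper value outside its range is refused whole. "gripper" is the closure, from 0 (fully open) to 1 (shut), set as the call begins (left out, the last holds). The fingers move at their own pace and stop on an object; the grip force is fixed at half the most. Time passes only in rows, so rows that repeat a pose let the fingers close. It gives the time, the measured TCP pose, the force, the opening and the grip force at its end, in the units of the state.
- arm.sense(): the state, without advancing time (a new reading comes with each control period).
- arm.grab_frame(name): name is "scene" or "top" or "wrist"; returns a dict with "color" (420x560x3 uint8, red, green, blue), "z_map" (420x560 float32, m along the optical axis (not along the pixel's ray), 0 where there is no reading), "mtx" (3x3 intrinsics, pixels), "R" (3x3) and "t" (3): a world point X has camera coordinates R X + t. Camera axes: x right, y down, z forward; pixel columns grow to the right and rows downward; lengths in m; the calibration is good to about 2 mm. The wrist camera is an equidistant fisheye: a pixel r from the principal point sees the ray r / f radians off the axis. A picture is of the moment at which its call begins.
- arm.hand_in(): hands the job in; it is judged then, once.
Trained networks look in the newest picture that a camera, given by its name, has taken for a name from the list of things; names that differ only in an ending like _2 or _b are one class to them, and where a whole thing is asked for, a point or a joint stands for the part that bears it (a point fixed in the world has none). Each returns a list of dicts, best first, with "conf" (0 to 1); they miss things now and then, are a little off and sometimes report something else, mostly with a low value. They report only what shows in the picture. A call takes as long as a camera call. They do not tell look-alikes from the thing itself.
- arm.spot_in(camera, label): "bbox" ([left, top, width, height] in pixels, round what is visible of it).
- arm.masks_of(camera, label): "mask" (420x560 bool, what is visible of it) and "bbox" ([left, top, width, height] in pixels, round what is visible of it).
- arm.mark_of(camera, label): "location" ([row, column] in pixels: a listed point, or the origin of a listed thing).
The state is a dict: "clock": time; "joints": joint angles; "dq": joint speeds; "tau": joint torques, N m; "position": TCP position; "ee_rot": TCP orientation; "wrist_force": force on the tool from outside, world axes, zero at the start; "torque": the same for the moment, N m; "opening": finger opening in m; "finger_force": force on a finger pad.
Only numpy, scipy, OpenCV 4.12 (cv2) and the standard library are available. Lean on these libraries where they do the work, as an engineer would, in place of code of your own. Each camera call takes 0.05 s, during which the arm holds its last target. There are 200 camera calls.

## Task

Clamp the pale beech block in the green bench clamp. Its sliding jaw is shut too far and locked: squeeze and hold the red release button on its black grip, slide the jaw open and let go, then stand the block upright on the rails between the jaws, lengthwise along them and centred, and let go of it. Hold the release down again, slide the jaw up until its sprung rubber pad is pushed most of the way in by the block, and let go, so that the button springs right out and the jaw stays locked with the block tight; do not crush the block, and leave the other things where they are.

Things in the scene. Friction and masses are not known exactly. Their poses are not given: they have to be found in the camera images.
- clamp: Green bench clamp screwed down, 120 x 290 mm. Origin: centre of its underside, on the bench; z up, its y runs along the rail from the fixed jaw (low green wall) to the open end. Two aluminium rails along y, 80 mm apart over their outsides, tops 22 mm high: the block stands on them.
- fixed_face (a point): Middle of the fixed jaw's clamping face, 33 mm above the bench, at y = -100 mm of the clamp, facing the clamp's +y; the jaw is a wall 100 mm wide along x, its top 44 mm high. Work is held between this face and the rubber pad.
- jaw (a joint): Sliding jaw: gap in m between the fixed face and the uncompressed rubber pad; 0 shut, 0.105 fully open (clamp's +y). A hidden pin locks it in notches 6 mm apart (holds over 35 N, with up to 3 mm of give) unless the red button is held in; then it slides with 1.5 N of friction. Let go, it snaps to a near notch and may slip back up to 6 mm. Top of jaw and pad 46 mm high.
- jaw_grip (a point): Centre of the black grip block of the sliding jaw, 72 mm above the bench, axes as the clamp's, 70 mm behind (+y) the free pad's face. 34 x 34 mm in plan, top 98 mm high, 44 mm wide along x with the button. Fingers from above that close along the clamp's x with 20 N or more squeeze it, one on the button. Round its foot a steel saddle, top 34 mm high.
- release_face (a point): Centre of the outer face of the red square button, 26 x 26 mm, on the grip's +x side, 72 mm above the bench. It stands 10 mm proud and is pushed straight in along the clamp's -x.
- release (a joint): How far the red button is pressed in, m: 0 fully out (locked), 0.007 fully in; the jaw is free from about 0.005. It needs 8 N to start moving and 13 N fully in; a spring brings it out. If it stays partly in, the pin sits on a tooth and the jaw is not locked.
- pad: Black rubber pad on the front of the sliding jaw, 90 mm wide along x, 19 mm high. Origin: centre of its clamping face, 34.5 mm above the bench, facing the fixed jaw. Sprung: it gives way by up to 14 mm along the clamp's +y at 1.2 N per mm, so full in is 17 N. It must still be squeezed by some mm after the jaw has locked.
- blank: Pale beech block with a dark painted rectangle on both long sides, 140 mm along its x, 45 mm thick along y, 60 mm high along z, about 0.26 kg. Origin: centre of its underside. It stands on the bench on its 140 x 45 mm face, with z up, to be gripped across its 45 mm.
- offcut: Dark wood offcut 75 x 45 x 30 mm, leave alone. Origin: centre of its underside.
- screwdriver: Screwdriver lying on the bench, leave alone.
- hammer: Hammer lying on the bench, about 300 mm long, leave alone.
- glue: White glue bottle, 60 mm across, 160 mm high, leave alone.
- jar: Amber jar, 80 mm across, 110 mm high, leave alone.
- pencil: Red carpenter's pencil, leave alone.
- tape: Yellow tape measure, 70 x 34 x 66 mm, leave alone.
- file: File with a wooden handle, 290 mm long, leave alone.
There are look-alikes about, which are no part of the job. Leave any orange or purple look-alike of the blank alone.

How it is judged:
By the outcome, as a careful person would: the job done as asked, in the order asked, and still so for the second after the job is handed in, with the robot touching nothing.
It also fails if it takes over 61 s, if anything falls off the work surface, if the arm or the gripper's body presses on something with over 40 N, if the wrist force passes 120 N, or if a joint passes its speed limit or range.

## Working session

There is one attempt and no reset: what is moved stays moved. The work goes in short steps, Python scripts to look and compute and a tool call to move; the robot and the scene stay as the last step left them, time stands still between calls to the robot, and variables do not carry over. Pictures are saved under pics/ and viewed, at most 10 in all, crops included, and the job is handed in when it is done.

Besides the shell and the picture viewer there is one more tool, called after ">>>" as name(argument=value, ...) on one line, values as JSON. apply_moves: Moves the arm, as the interface text tells. Shifts and turns lie within -1 to 1; 1 stands for 12 cm of shift or pi rad of turn. Its arguments: {"type":"object","properties":{"motion":{"type":"array","items":{"type":"array","items":{"type":"number","minimum":-1,"maximum":1}}},"gripper":{"type":"number"}},"required":["motion"]}

```bash
mkdir -p pics
cat > h.py <<'E'
import numpy as np, cv2
from workcell import arm
def grab(n,save=None):
    f=arm.grab_frame(n)
    if save: cv2.imwrite('pics/'+save,f['color'][:,:,::-1])
    return f
def ptz(f,px,z):  # pixel (row,col) ray onto plane z
    r=np.linalg.inv(f['mtx'])@[px[1],px[0],1.]; d=f['R'].T@r; c=-f['R'].T@f['t']
    return c+d*(z-c[2])/d[2]
def cloud(f,mask=None):
    z=f['z_map']; v,u=np.nonzero((z>0)&(mask if mask is not None else True))
    p=np.linalg.inv(f['mtx'])@np.stack([u,v,np.ones(len(u))])*z[v,u]
    return (f['R'].T@(p-f['t'][:,None])).T
E
python3 - <<'E'
from h import *
for n in ['top','scene']:
    f=grab(n,n+'1.png'); np.savez(n+'.npz',**f)
    for l in ['clamp','jaw_grip','release_face','fixed_face','pad','blank']:
        r=arm.mark_of(n,l)
        for x in r[:4]:
            print(n,l,round(x['conf'],2),x['location'], [np.round(ptz(f,x['location'],{'clamp':0,'jaw_grip':.072,'release_face':.072,'fixed_face':.033,'pad':.0345,'blank':0}[l]),3)])
E
```

```text
top clamp 0.93 [197.3, 245.4] [array([0.581, 0.06 , 0.   ])]
top clamp 0.51 [277.8, 368.1] [array([ 0.32 , -0.323,  0.   ])]
top jaw_grip 0.65 [193.6, 249.2] [array([0.58 , 0.043, 0.072])]
top jaw_grip 0.41 [272.8, 213.8] [array([0.342, 0.15 , 0.072])]
top jaw_grip 0.27 [132.2, 217.8] [array([0.775, 0.139, 0.072])]
top release_face 0.41 [187.5, 249.0] [array([0.599, 0.043, 0.072])]
top fixed_face 0.87 [198.8, 276.7] [array([ 0.569, -0.041,  0.033])]
top pad 0.46 [197.1, 268.3] [array([ 0.575, -0.014,  0.034])]
top blank 0.7 [316.6, 377.6] [array([ 0.201, -0.348,  0.   ])]
top blank 0.61 [264.5, 295.7] [array([ 0.364, -0.097,  0.   ])]
top blank 0.55 [197.0, 356.0] [array([ 0.576, -0.294,  0.   ])]
scene jaw_grip 0.78 [209.7, 325.7] [array([0.573, 0.053, 0.072])]
scene release_face 0.42 [217.1, 334.1] [array([0.604, 0.057, 0.072])]
scene fixed_face 0.97 [231.2, 290.7] [array([ 0.557, -0.049,  0.033])]
scene pad 0.68 [229.8, 302.2] [array([ 0.571, -0.021,  0.034])]
scene pad 0.57 [217.5, 333.1] [array([0.586, 0.073, 0.034])]
scene blank 0.83 [294.0, 212.8] [array([ 0.584, -0.307,  0.   ])]
scene blank 0.83 [197.3, 133.7] [array([ 0.189, -0.353,  0.   ])]
scene blank 0.6 [196.5, 237.7] [array([ 0.356, -0.098,  0.   ])]
scene blank 0.28 [218.3, 333.4] [array([0.573, 0.089, 0.   ])]
```

View pics/top1.png

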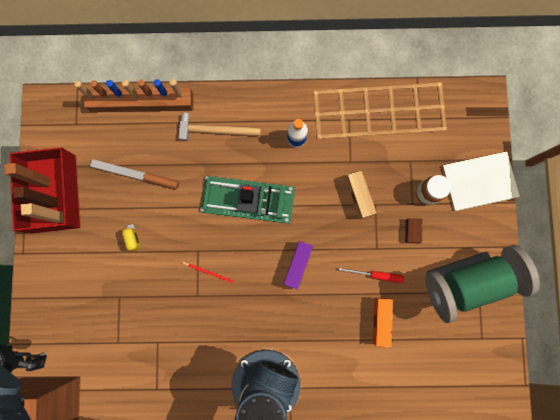

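View pics/scene1.png

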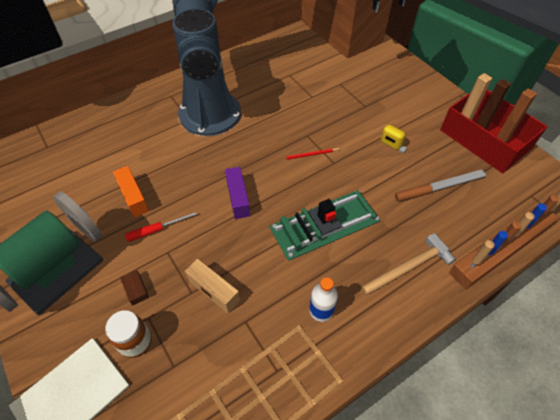

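Top view candidates for the blank are the pale block at (361,194), the purple one at (299,265) and the orange one at (384,323). The pale one fits the description. The clamp is at (248,199), with its button facing image-up (+x). Next I'll measure both and confirm the blank in a crop.

Run:
```python
from h import *
for n in ['top','scene']:
    f=dict(np.load(n+'.npz')); P=cloud(f)
    near=lambda c,r:np.hypot(P[:,0]-c[0],P[:,1]-c[1])<r
    b=P[near((.58,-.30),.11)&(P[:,2]>.05)]; 
    r=cv2.minAreaRect(b[:,:2].astype(np.float32)); print(n,'blank',r,np.median(b[:,2]),len(b))
    c=P[near((.58,.06),.19)]
    for lo,hi,nm in [(.006,.13,'all'),(.017,.027,'rails'),(.085,.11,'griptop'),(.038,.05,'walls')]:
        q=c[(c[:,2]>lo)&(c[:,2]<hi)]
        print(n,nm,len(q),cv2.minAreaRect(q[:,:2].astype(np.float32)) if len(q)>3 else '', q.mean(0).round(3), np.median(q[:,2]))
f=dict(np.load('top.npz'))
hsv=cv2.cvtColor(f['color'],cv2.COLOR_RGB2HSV)
g=cv2.inRange(hsv,(65,90,40),(90,255,255)); g[:,:180]=0;g[:,320:]=0;g[:150]=0;g[240:]=0
vu=np.argwhere(g); W=np.array([ptz(f,p,.005)[:2] for p in vu],np.float32); print('green',cv2.minAreaRect(W))
s=dict(np.load('scene.npz'))['color']
im=np.hstack([cv2.resize(f['color'][150:240,190:390],(0,0),fx=2,fy=2),cv2.resize(s[180:320,180:390],(400,267))[:180]]) if 0 else None
a=cv2.resize(f['color'][155:235,190:390],(800,320),interpolation=cv2.INTER_CUBIC);b=cv2.resize(s[240:320,170:370],(700,280),interpolation=cv2.INTER_CUBIC)
b=cv2.copyMakeBorder(b,0,0,0,100,0); cv2.imwrite('pics/crop1.png',np.vstack([a,b])[:,:,::-1])
print(arm.sense()['ee_rot'])
```

```text
top blank ((0.5780890583992004, -0.29972702264785767), (0.14051072299480438, 0.04660714417695999), 17.386930465698242) 0.05981803724884678 686
top all 3126 ((0.5831288695335388, 0.059412211179733276), (0.36590054631233215, 0.36864200234413147), 56.07354736328125) [0.575 0.054 0.023] 0.012155385131202765
top rails 334 ((0.5768222212791443, 0.052984774112701416), (0.2743977904319763, 0.10329179465770721), 81.61014556884766) [0.581 0.103 0.022] 0.022533428086723026
top griptop 143 ((0.577190637588501, 0.05203958600759506), (0.0342424213886261, 0.041306186467409134), 80.64099884033203) [0.575 0.052 0.097] 0.0972357523577996
top walls 400 ((0.5694493651390076, 0.010211512446403503), (0.1431686133146286, 0.09894924610853195), 80.1161880493164) [ 0.563 -0.014  0.043] 0.04343773739178035
scene blank ((0.5774123668670654, -0.3005475401878357), (0.14182886481285095, 0.046074312180280685), 17.14863395690918) 0.06003994710154602 1035
scene all 3674 ((0.5675681233406067, 0.06532639265060425), (0.3403942883014679, 0.3118198812007904), 63.28950119018555) [0.582 0.044 0.026] 0.0169638429080754
scene rails 498 ((0.5749439597129822, 0.05643117427825928), (0.27118974924087524, 0.09981520473957062), 82.19730377197266) [0.586 0.082 0.022] 0.02224542293388759
scene griptop 193 ((0.5798414945602417, 0.05197339504957199), (0.03444228321313858, 0.04452895000576973), 79.94759368896484) [0.579 0.051 0.095] 0.0970244049857311
scene walls 509 ((0.5677706003189087, 0.00990302860736847), (0.1404385268688202, 0.10063160955905914), 81.27896118164062) [ 0.567 -0.018  0.044] 0.04405313280121611
green ((0.5737344622612, 0.05429310351610184), (0.28524619340896606, 0.11648830026388168), 81.791748046875)
[1.13621308e-01 9.93524130e-01 1.07389139e-05 1.98432663e-05]
```

View pics/crop1.png

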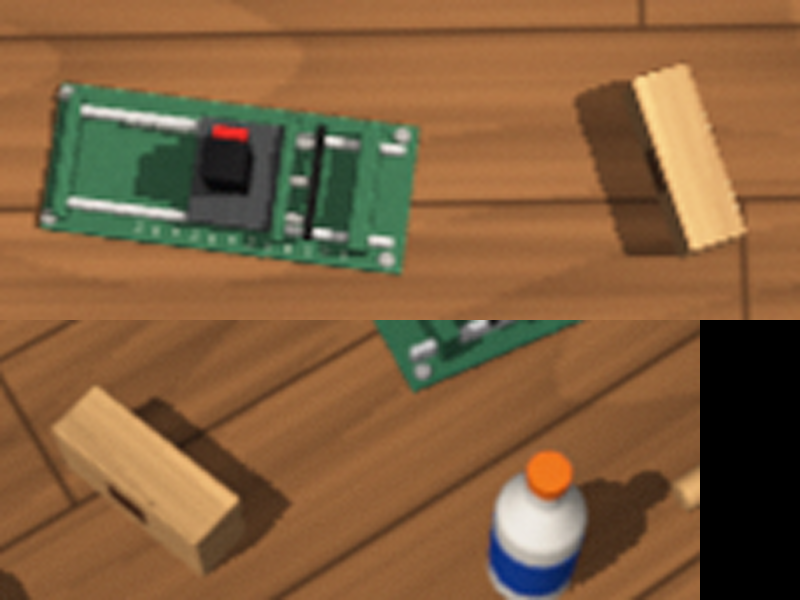

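>>> apply_moves(motion=[[0.723, -0.928, 0, -0.095], [0.723, -0.928, 0, -0.095], [0.723, -0.928, 0, -0.095], [0.723, -0.928, 0, -0.095]], gripper=0)

```text
clock: 1.1
position: [0.2301, 0.4939, 0.2313]
ee_rot: [0.262, 0.965, -0.001, 0.0]
wrist_force: [-0.2, 1.2, -1.0]
opening: 0.0854
finger_force: 0.0
```

>>> apply_moves(motion=[[0.723, -0.928, 0, -0.095], [0.723, -0.928, 0, -0.095], [0.723, -0.928, 0, -0.095], [0.723, -0.928, 0, -0.095]])

```text
clock: 1.5
position: [0.3173, 0.3839, 0.2316]
ee_rot: [0.403, 0.915, 0.0, 0.001]
wrist_force: [-0.1, 0.2, -1.2]
opening: 0.0854
finger_force: 0.0
```

>>> apply_moves(motion=[[0.723, -0.928, 0, -0.095], [0.723, -0.928, 0, -0.095], [0.723, -0.928, 0, -0.095], [0.723, -0.928, 0, -0.095]])

```text
clock: 1.9
position: [0.4048, 0.2732, 0.2317]
ee_rot: [0.534, 0.845, 0.001, 0.001]
wrist_force: [0.0, -0.3, -0.3]
opening: 0.0855
finger_force: 0.0
```

>>> apply_moves(motion=[[0.723, -0.928, 0, -0.095], [0.723, -0.928, 0, -0.095], [0.723, -0.928, 0, -0.095], [0.723, -0.928, 0, -0.095]])

```text
clock: 2.3
position: [0.492, 0.1619, 0.2317]
ee_rot: [0.654, 0.757, 0.001, 0.002]
wrist_force: [-0.1, 1.8, 0.6]
opening: 0.0854
finger_force: 0.0
```

>>> apply_moves(motion=[[0.723, -0.928, 0, -0.095], [0.723, -0.928, 0, -0.095], [0.723, -0.928, 0, -0.095], [0.723, -0.928, 0, -0.095], [0.723, -0.928, 0, -0.095], [0.723, -0.928, 0, -0.095]])

```text
clock: 2.9
position: [0.5735, 0.0544, 0.231]
ee_rot: [0.757, 0.653, -0.0, -0.001]
wrist_force: [0.0, 0.5, -0.8]
opening: 0.0852
finger_force: 0.0
```

```bash
cat >> h.py <<'E'
def fray(f,px,z):
    K=f['mtx']; a=np.array([(px[1]-K[0,2])/K[0,0],(px[0]-K[1,2])/K[1,1]]); th=np.hypot(*a)
    r=np.array([*(a/max(th,1e-9)*np.sin(th)),np.cos(th)]); d=f['R'].T@r; c=-f['R'].T@f['t']
    return c+d*(z-c[2])/d[2]
def fcloud(f):
    K=f['mtx']; z=f['z_map']; v,u=np.nonzero(z>0)
    a=np.stack([(u-K[0,2])/K[0,0],(v-K[1,2])/K[1,1]]); th=np.hypot(*a); k=np.tan(th)/np.maximum(th,1e-9)
    p=np.vstack([a*k,np.ones(len(u))])*z[v,u]
    return (f['R'].T@(p-f['t'][:,None])).T, f['color'][v,u]
E
python3 - <<'E'
from h import *
s=arm.sense();print(s['position'],s['joints'])
f=grab('wrist','w1.png')
for l,z in [('jaw_grip',.072),('release_face',.072),('fixed_face',.033),('pad',.0345)]:
    for x in arm.mark_of('wrist',l)[:2]: print(l,round(x['conf'],2),x['location'],fray(f,x['location'],z).round(4))
P,C=fcloud(f)
a=np.radians(-8.6);X=np.array([np.cos(a),np.sin(a)]);Y=np.array([-X[1],X[0]])
Q=(P[:,:2]-[.5735,.0545]); L=np.c_[Q@X,Q@Y,P[:,2]]
m=(L[:,2]>.09)&(L[:,2]<.105)&(abs(L[:,0])<.06)&(abs(L[:,1])<.1); q=L[m]
print('griptop',len(q),q.min(0),q.max(0),cv2.minAreaRect(P[m][:,:2].astype(np.float32)))
for nm,lo,hi in [('rails',.018,.026),('walls',.041,.05)]:
    m=(L[:,2]>lo)&(L[:,2]<hi)&(abs(L[:,0])<.07)&(abs(L[:,1])<.15); q=L[m]
    print(nm,len(q),np.percentile(q,[1,99],axis=0).round(4).tolist(),cv2.minAreaRect(P[m][:,:2].astype(np.float32)))
E
```

```text
[0.57354318 0.05439269 0.23098016] [-9.97689303e-02  4.62634605e-01  1.55681909e+00  9.30947346e-04
  1.12415232e+00  4.68578841e-02]
jaw_grip 0.69 [193.0, 284.3] [0.5755 0.0471 0.072 ]
release_face 0.53 [189.4, 311.6] [0.6021 0.0469 0.072 ]
fixed_face 0.59 [260.6, 283.1] [ 0.5606 -0.0469  0.033 ]
fixed_face 0.18 [263.2, 433.7] [ 0.7517 -0.0844  0.033 ]
pad 0.79 [241.2, 284.7] [ 0.5662 -0.0212  0.0345]
griptop 1384 [-0.01628993 -0.02099483  0.09100619] [0.01741188 0.01254111 0.09917372] ((0.5731751918792725, 0.05033360421657562), (0.03331989049911499, 0.03362052142620087), 82.53565216064453)
rails 2678 [[-0.0476, -0.1332, 0.0186], [0.0466, 0.1316, 0.0255]] ((0.5729233622550964, 0.05210661143064499), (0.2695058286190033, 0.09935072064399719), 81.72916412353516)
walls 2493 [[-0.0468, -0.1179, 0.0414], [0.0496, 0.0123, 0.0469]] ((0.5669614672660828, 0.0018416568636894226), (0.13119174540042877, 0.09981834888458252), 81.84783172607422)
```

View pics/w1.png

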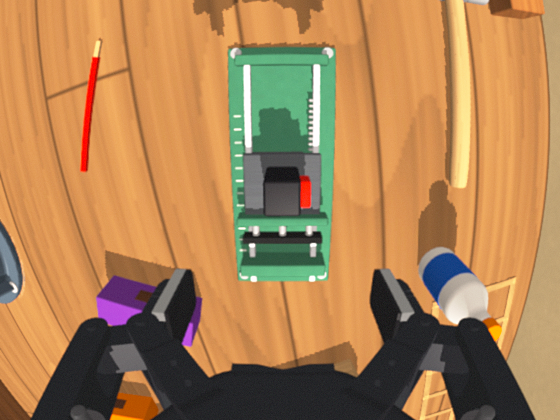

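The wrist view shows the grip at (282,192) with its button at (305,192) on +x. The jaws lie below it, with the gap near (283,258).

>>> apply_moves(motion=[[0.01, -0.037, -0.4, 0], [0.01, -0.037, -0.8, 0], [0.01, -0.037, -0.98, 0], [0.01, -0.037, -0.98, 0], [0.01, -0.037, -0.98, 0]])

```text
clock: 3.65
position: [0.5765, 0.0478, 0.1141]
ee_rot: [0.758, 0.653, 0.0, 0.0]
wrist_force: [0.4, 0.6, 0.2]
opening: 0.0856
finger_force: 0.0
```

>>> apply_moves(motion=[[-0.015, 0.018, -0.3, 0], [-0.015, 0.018, -0.525, 0], [-0.015, 0.018, -0.525, 0], [-0.015, 0.018, -0.525, 0], [-0.015, 0.018, -0.525, 0]])

```text
clock: 4.15
position: [0.5763, 0.0496, 0.0531]
ee_rot: [0.758, 0.652, 0.002, 0.002]
wrist_force: [0.3, -0.3, 0.4]
opening: 0.0854
finger_force: 0.0
```

>>> apply_moves(motion=[[0, 0, 0, 0], [0, 0, 0, 0], [0, 0, 0, 0], [0, 0, 0, 0], [0, 0, 0, 0], [0, 0, 0, 0], [0, 0, 0, 0], [0, 0, 0, 0], [0, 0, 0, 0], [0, 0, 0, 0]], gripper=1)

```text
clock: 5.15
position: [0.5732, 0.0499, 0.0524]
ee_rot: [0.757, 0.653, -0.001, -0.0]
wrist_force: [-5.9, 0.2, 13.1]
opening: 0.0361
finger_force: 60.0
```

>>> apply_moves(motion=[[0.013, 0.09, 0, 0], [0.026, 0.18, 0, 0], [0.039, 0.27, 0, 0], [0.053, 0.36, 0, 0], [0.066, 0.45, 0, 0], [0.079, 0.544, 0, 0], [0.079, 0.544, 0, 0], [0.079, 0.544, 0, 0]])

```text
clock: 5.95
position: [0.5827, 0.1162, 0.0524]
ee_rot: [0.757, 0.653, -0.0, -0.001]
wrist_force: [-5.1, 2.4, 11.5]
opening: 0.0368
finger_force: 60.1
```

>>> apply_moves(motion=[[0, 0, 0, 0], [0, 0, 0, 0], [0, 0, 0, 0], [0, 0, 0, 0], [0, 0, 0, 0], [0, 0, 0, 0], [0, 0, 0, 0]], gripper=0)

```text
clock: 6.65
position: [0.5836, 0.115, 0.0506]
ee_rot: [0.758, 0.652, -0.0, -0.0]
wrist_force: [-0.6, -0.4, 0.2]
opening: 0.0859
finger_force: 0.0
```

>>> apply_moves(motion=[[0, 0, 0.4, 0], [0, 0, 0.8, 0], [0, 0, 1, 0], [0, 0, 1, 0]])

```text
clock: 7.05
position: [0.5867, 0.1152, 0.1751]
ee_rot: [0.758, 0.652, 0.004, 0.003]
wrist_force: [0.4, -1.0, 0.6]
opening: 0.0853
finger_force: 0.0
```

>>> apply_moves(motion=[[-0.018, -0.865, 0, -0.09], [-0.018, -0.865, 0, -0.09], [-0.018, -0.865, 0, -0.09]])

```text
clock: 7.35
position: [0.5813, 0.0064, 0.1696]
ee_rot: [0.844, 0.536, -0.001, 0.0]
wrist_force: [-0.3, 0.7, -0.4]
opening: 0.0855
finger_force: 0.0
```

>>> apply_moves(motion=[[-0.018, -0.865, 0, -0.09], [-0.018, -0.865, 0, -0.09], [-0.018, -0.865, 0, -0.09]])

```text
clock: 7.65
position: [0.5796, -0.0975, 0.1697]
ee_rot: [0.911, 0.412, -0.0, 0.001]
wrist_force: [0.3, 0.0, 0.1]
opening: 0.0856
finger_force: 0.0
```

>>> apply_moves(motion=[[-0.018, -0.865, 0, -0.09], [-0.018, -0.865, 0, -0.09], [-0.018, -0.865, 0, -0.09]])

```text
clock: 7.95
position: [0.5777, -0.2011, 0.1699]
ee_rot: [0.96, 0.28, 0.0, 0.001]
wrist_force: [-0.2, -0.4, -0.5]
opening: 0.0852
finger_force: 0.0
```

>>> apply_moves(motion=[[-0.018, -0.865, 0, -0.09], [-0.018, -0.865, 0, -0.09], [-0.018, -0.865, 0, -0.09], [-0.018, -0.865, 0, -0.09], [-0.018, -0.865, 0, -0.09], [-0.018, -0.865, 0, -0.09]])

```text
clock: 8.55
position: [0.575, -0.2977, 0.1702]
ee_rot: [0.989, 0.146, -0.001, -0.001]
wrist_force: [-0.3, 0.1, -0.7]
opening: 0.0853
finger_force: 0.0
```

Run:
```python
from h import *
s=arm.sense();q=s['ee_rot'];print(s['position'],np.degrees(np.arctan2(2*q[1]**2-1,2*q[0]*q[1])))
f=grab('wrist','w2.png');P,C=fcloud(f)
m=(np.hypot(P[:,0]-.578,P[:,1]+.3)<.1)&(P[:,2]>.052)&(P[:,2]<.068)
print(m.sum(),cv2.minAreaRect(P[m][:,:2].astype(np.float32)),np.median(P[m][:,2]))
f=grab('top','t2.png');P=cloud(f)
a=np.radians(-8.3);X=np.array([np.cos(a),np.sin(a)]);Y=np.array([-X[1],X[0]])
Q=P[:,:2]-[.5735,.0545];L=np.c_[Q@X,Q@Y,P[:,2]]
for nm,lo,hi in [('grip',.09,.105),('walls',.039,.05),('rails',.018,.026)]:
    m=(L[:,2]>lo)&(L[:,2]<hi)&(abs(L[:,0])<.055)&(abs(L[:,1])<.15);q=L[m];print(nm,len(q),np.percentile(q,[1,99],axis=0).round(4).tolist(),cv2.minAreaRect(P[m][:,:2].astype(np.float32)))
    if nm=='walls': h=np.histogram(q[:,1],np.arange(-.15,.13,.005));print(h[0])
```

```text
[ 0.57503526 -0.2976672   0.17024399] -73.181428259524
8608 ((0.5771713852882385, -0.3043302893638611), (0.13972006738185883, 0.045418672263622284), 17.32303237915039) 0.05920621001466066
grip 129 [[-0.0159, 0.0478, 0.0917], [0.0176, 0.0809, 0.1032]] ((0.5840832591056824, 0.11823207139968872), (0.03358052670955658, 0.03435851261019707), 86.16686248779297)
walls 238 [[-0.0434, -0.1141, 0.0395], [0.0495, 0.0653, 0.0496]] ((0.5887634754180908, 0.038861215114593506), (0.08896338939666748, 0.2084624469280243), 14.956088066101074)
[ 0  0  0  0  0  0  0 19 17 17  4  0  0  0  0  0  0  0  0  0  0  0  0  0
  0  0  0  0  2 26 17  4  6 34 46 20  3  3  0 10  4  1  2  1  0  1  1  0
  0  0  0  0  0  0  0  0]
rails 156 [[-0.045, -0.1312, 0.0181], [0.0469, 0.136, 0.0259]] ((0.5753053426742554, 0.05592332035303116), (0.2700878381729126, 0.09734661877155304), 82.15924072265625)
```

>>> apply_moves(motion=[[0.021, -0.036, -0.4, 0.003], [0.021, -0.036, -0.75, 0.003], [0.021, -0.036, -0.75, 0.003], [0.021, -0.036, -0.75, 0.003]])

```text
clock: 9.05
position: [0.5776, -0.3035, 0.0805]
ee_rot: [0.989, 0.15, -0.001, -0.001]
wrist_force: [-0.4, -0.3, 0.9]
opening: 0.0849
finger_force: 0.0
```

>>> apply_moves(motion=[[0, 0.01, -0.3, 0], [0, 0.01, -0.42, 0], [0, 0.01, -0.42, 0], [0, 0.01, -0.42, 0]])

```text
clock: 9.45
position: [0.5785, -0.3038, 0.0319]
ee_rot: [0.989, 0.15, 0.001, 0.001]
wrist_force: [0.9, -0.2, 0.6]
opening: 0.0856
finger_force: 0.0
```

>>> apply_moves(motion=[[0, 0, 0, 0], [0, 0, 0, 0], [0, 0, 0, 0], [0, 0, 0, 0], [0, 0, 0, 0], [0, 0, 0, 0], [0, 0, 0, 0], [0, 0, 0, 0]], gripper=1)

```text
clock: 10.25
position: [0.5783, -0.3037, 0.0316]
ee_rot: [0.989, 0.149, 0.001, 0.001]
wrist_force: [-0.3, 0.6, 5.1]
opening: 0.044
finger_force: 63.8
```

>>> apply_moves(motion=[[0, 0, 0.3, 0], [0, 0, 0.7, 0], [0, 0, 1, 0], [0, 0, 1, 0], [0, 0, 1, 0], [0, 0, 1, 0]])

```text
clock: 10.85
position: [0.5762, -0.3022, 0.1482]
ee_rot: [0.989, 0.149, -0.002, -0.002]
wrist_force: [0.0, -0.0, -2.1]
opening: 0.0441
finger_force: 63.2
```

Run:
```python
from h import *
s=arm.sense();q=s['ee_rot'];p=s['position'];print(p,np.degrees(np.arctan2(2*q[1]**2-1,2*q[0]*q[1])),s['opening'])
for n in ['top','scene']:
    f=grab(n,n+'3.png');P=cloud(f);hsv=cv2.cvtColor(f['color'],cv2.COLOR_RGB2HSV)[f['z_map']>0]
    m=(np.hypot(P[:,0]-p[0],P[:,1]-p[1])<.1)&(P[:,2]>.1)&(P[:,2]<.2)&(hsv[:,0]>8)&(hsv[:,0]<26)&(hsv[:,1]>50)&(hsv[:,2]>100)
    b=P[m];print(n,len(b),np.percentile(b[:,2],[1,50,99]))
    ax=np.array([np.cos(np.radians(17)),np.sin(np.radians(17))]);d=(b[:,:2]-p[:2])@ax
    print('along block',np.percentile(d,[.5,99.5]),'across',np.percentile((b[:,:2]-p[:2])@[-ax[1],ax[0]],[.5,99.5]))
```

```text
[ 0.57615639 -0.30220425  0.14817272] -72.81444402449365 0.04414829121862416
top 29 [0.1224309  0.17258386 0.18010362]
along block [0.036718   0.06970985] across [-0.01620763  0.02469401]
scene 989 [0.12037654 0.17505482 0.17958779]
along block [-0.06815006  0.07074754] across [-0.02101013  0.02442354]
```

>>> apply_moves(motion=[[-0.039, 0.35, 0, -0.047], [-0.039, 0.797, 0, -0.047], [-0.039, 0.797, 0, -0.047]])

```text
clock: 11.25
position: [0.5701, -0.2008, 0.148]
ee_rot: [0.997, 0.078, -0.003, -0.004]
wrist_force: [-0.1, -0.9, -1.8]
opening: 0.0439
finger_force: 63.1
```

>>> apply_moves(motion=[[-0.039, 0.4, 0, -0.047], [-0.039, 0.797, 0, -0.047], [-0.039, 0.797, 0, -0.047]])

```text
clock: 11.55
position: [0.5656, -0.1057, 0.1486]
ee_rot: [1.0, 0.005, -0.003, -0.002]
wrist_force: [-0.8, 0.0, -2.6]
opening: 0.0439
finger_force: 63.1
```

>>> apply_moves(motion=[[-0.039, 0.4, 0, -0.047], [-0.039, 0.7, 0, -0.047], [-0.039, 0.797, 0, -0.047], [-0.039, 0.797, 0, -0.047], [-0.039, 0.797, 0, -0.047], [-0.039, 0.797, 0, -0.047]])

```text
clock: 12.15
position: [0.5641, -0.018, 0.1501]
ee_rot: [0.997, -0.072, 0.0, 0.0]
wrist_force: [-0.8, 0.6, -1.8]
opening: 0.0438
finger_force: 63.1
```

Run:
```python
from h import *
s=arm.sense();q=s['ee_rot'];p=s['position'];print(p,np.degrees(np.arctan2(2*q[1]**2-1,2*q[0]*q[1])),s['opening'])
f=grab('wrist','w4.png');g=grab('scene');P=cloud(g)
a=np.radians(-8.2);X=np.array([np.cos(a),np.sin(a)]);Y=np.array([-X[1],X[0]])
for P,n in [(fcloud(f)[0],'wrist'),(P,'scene')]:
    L=np.c_[(P[:,:2]-[.573,.054])@X,(P[:,:2]-[.573,.054])@Y,P[:,2]]
    for nm,lo,hi in [('block',.168,.182),('lowblock',.12,.16),('walls',.041,.05)]:
        m=(L[:,2]>lo)&(L[:,2]<hi)&(abs(L[:,0])<.085)&(abs(L[:,1])<.16)
        if m.sum()>5: print(n,nm,m.sum(),np.percentile(L[m],[1,99],axis=0).round(4).tolist(),cv2.minAreaRect(P[m][:,:2].astype(np.float32)))
        if nm=='walls':print(np.histogram(L[m][:,1],np.arange(-.13,.06,.004))[0])
cv2.imwrite('pics/c4.png',np.hstack([f['color'],cv2.resize(g['color'][150:280,240:400],(240,195)) if 0 else g['color'][:,200:440]])[:,:,::-1])
```

```text
[ 0.56408718 -0.01802426  0.15008275] -98.2691557077449 0.04379873562202715
wrist block 25177 [[-0.0333, -0.1013, 0.171], [0.0704, -0.0461, 0.1798]] ((0.5784093141555786, -0.021138198673725128), (0.07172425091266632, 0.1093190461397171), 81.83119201660156)
wrist lowblock 932 [[0.0098, -0.1055, 0.1213], [0.0707, -0.0413, 0.1599]] ((0.6021643280982971, -0.024941381067037582), (0.06901151686906815, 0.06147134304046631), 81.490966796875)
wrist walls 2533 [[-0.0463, -0.0088, 0.0412], [0.0494, 0.0464, 0.0487]] ((0.5771913528442383, 0.0773388221859932), (0.06577181816101074, 0.10002307593822479), 82.83503723144531)
[  0   0   0   0   0   0   0   0   0   0   0   0   0   0   0   0   0   0
   0   0   0   0   0   0   0   0   0   0   0   0 373 474 154   0   0 205
 544 480 109   0   0   0   0 166  15   8   5]
scene block 609 [[-0.0658, -0.1042, 0.1688], [0.0709, -0.044, 0.1817]] ((0.5658365488052368, -0.015479065477848053), (0.07021662592887878, 0.14049266278743744), 70.4609375)
scene lowblock 265 [[-0.0192, -0.0973, 0.1213], [0.0715, -0.0491, 0.1596]] ((0.5847580432891846, -0.03740837797522545), (0.11598998308181763, 0.04093029722571373), 13.856314659118652)
scene walls 370 [[-0.0462, -0.1141, 0.0411], [0.0507, 0.0535, 0.0494]] ((0.5704548954963684, 0.02561432123184204), (0.17287679016590118, 0.09902743995189667), 82.05123138427734)
[ 0  0  0  6 46 47 48 37  2  0  0  0  0  0  0  0  0  0  0  0  0  0  0  0
  0  0  0  0  0  0  0 18 19  6  1  0 17 50 43 11  0  0  0  0 11  4  3]
```

View pics/c4.png

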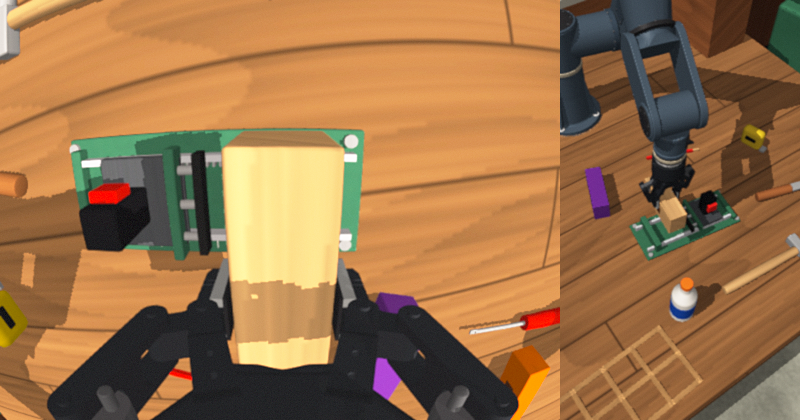

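>>> apply_moves(motion=[[-0.006, 0.022, -0.3, 0], [-0.006, 0.022, -0.55, 0], [-0.006, 0.022, -0.7, 0], [-0.006, 0.022, -0.76, 0], [-0.006, 0.022, -0.76, 0], [-0.006, 0.022, -0.76, 0]])

```text
clock: 12.85
position: [0.5638, -0.0143, 0.0598]
ee_rot: [0.997, -0.072, 0.001, 0.0]
wrist_force: [0.4, -0.3, -1.9]
opening: 0.0436
finger_force: 63.1
```

>>> apply_moves(motion=[[-0.004, 0, -0.03, 0], [-0.004, 0, -0.04, 0], [-0.004, 0, -0.045, 0], [-0.004, 0, -0.045, 0], [-0.004, 0, -0.045, 0]])

```text
clock: 13.35
position: [0.5625, -0.0137, 0.0539]
ee_rot: [0.997, -0.071, 0.0, 0.0]
wrist_force: [-0.4, 0.5, -1.9]
opening: 0.0441
finger_force: 63.1
```

>>> apply_moves(motion=[[0.003, -0.003, -0.006, 0], [0.003, -0.003, -0.012, 0], [0.003, -0.003, -0.012, 0], [0.003, -0.003, -0.012, 0]])

```text
clock: 13.75
position: [0.5627, -0.0138, 0.0536]
ee_rot: [0.997, -0.071, 0.0, -0.0]
wrist_force: [-2.9, 1.7, 7.4]
opening: 0.0437
finger_force: 64.4
```

Contact at the expected height, so I'll release and lift.

>>> apply_moves(motion=[[0, 0, 0.005, 0], [0, 0, 0.005, 0], [0, 0, 0.005, 0], [0, 0, 0.005, 0], [0, 0, 0.005, 0], [0, 0, 0.005, 0], [0, 0, 0.005, 0]], gripper=0)

```text
clock: 14.45
position: [0.5628, -0.0141, 0.0528]
ee_rot: [0.997, -0.071, -0.0, -0.0]
wrist_force: [0.9, -0.1, -0.1]
opening: 0.0853
finger_force: 0.0
```

>>> apply_moves(motion=[[0, 0, 0.2, 0], [0, 0, 0.5, 0], [0, 0, 0.85, 0], [0, 0, 1, 0], [0, 0, 1, 0]])

```text
clock: 14.95
position: [0.5649, -0.0145, 0.1761]
ee_rot: [0.997, -0.071, 0.004, 0.001]
wrist_force: [-0.1, 0.5, -0.2]
opening: 0.0856
finger_force: 0.0
```

Run:
```python
from h import *
s=arm.sense();print(s['position'],s['opening'])
f=grab('wrist','w5.png');g=grab('scene','s5.png')
a=np.radians(-8.2);X=np.array([np.cos(a),np.sin(a)]);Y=np.array([-X[1],X[0]])
for P,n in [(fcloud(f)[0],'wrist'),(cloud(g),'scene')]:
    L=np.c_[(P[:,:2]-[.573,.054])@X,(P[:,:2]-[.573,.054])@Y,P[:,2]]
    for nm,lo,hi in [('block',.074,.088),('walls',.041,.05),('grip',.09,.103)]:
        m=(L[:,2]>lo)&(L[:,2]<hi)&(abs(L[:,0])<.085)&(abs(L[:,1])<.16)&((L[:,1]<-.02)|(nm!='block'))
        if m.sum()>5: print(n,nm,m.sum(),np.percentile(L[m],[1,50,99],axis=0).round(4).tolist(),cv2.minAreaRect(P[m][:,:2].astype(np.float32)))
c=g['color'][170:270,250:400]
cv2.imwrite('pics/c5.png',np.hstack([f['color'][:,:500],cv2.copyMakeBorder(cv2.resize(c,(300,200)),0,220,0,0,0)])[:,:,::-1])
```

```text
[ 0.56492456 -0.01447694  0.17606493] 0.08561223345955062
wrist block 9506 [[-0.0685, -0.0919, 0.0791], [0.0085, -0.0699, 0.0812], [0.068, -0.0479, 0.0827]] ((0.5618789196014404, -0.01493162289261818), (0.04572982341051102, 0.13958528637886047), 81.9185791015625)
wrist walls 3943 [[-0.0466, -0.1172, 0.0413], [0.0053, -0.0075, 0.0435], [0.0685, 0.0452, 0.0475]] ((0.5786492228507996, 0.021934933960437775), (0.17430949211120605, 0.11724566668272018), 81.697998046875)
wrist grip 1533 [[-0.0151, 0.0443, 0.0904], [0.0026, 0.0585, 0.0968], [0.0176, 0.0771, 0.0984]] ((0.5826537013053894, 0.11403730511665344), (0.034594785422086716, 0.033970195800065994), 82.15524291992188)
scene block 792 [[-0.0677, -0.0885, 0.0747], [0.0061, -0.0668, 0.082], [0.0685, -0.0439, 0.0863]] ((0.561744213104248, -0.010826881974935532), (0.04643683508038521, 0.14261813461780548), 82.03445434570312)
scene walls 488 [[-0.0576, -0.1141, 0.0411], [0.0073, -0.0714, 0.0447], [0.0687, 0.0564, 0.0495]] ((0.5694098472595215, 0.03727204352617264), (0.19570904970169067, 0.14012931287288666), 82.66935729980469)
scene grip 152 [[-0.0155, 0.0484, 0.0905], [0.0038, 0.0628, 0.0977], [0.0186, 0.0818, 0.1024]] ((0.5842377543449402, 0.118044912815094), (0.03361239284276962, 0.035237327218055725), 81.7467041015625)
```

View pics/c5.png

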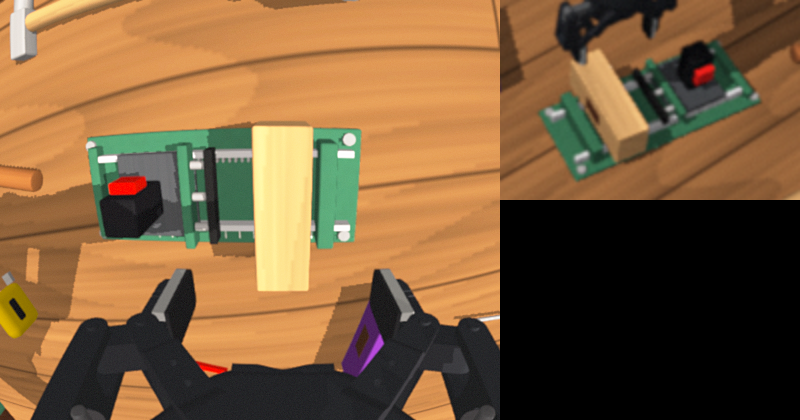

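>>> apply_moves(motion=[[0.077, 0.4, 0, 0.25], [0.077, 0.54, 0, 0.25], [0.077, 0.54, 0, 0.25], [0.077, 0.54, 0, 0.25], [0.077, 0.54, 0, 0.25], [0.077, 0.54, 0, 0.25]])

```text
clock: 15.65
position: [0.5705, 0.051, 0.1704]
ee_rot: [0.948, 0.317, -0.002, -0.001]
wrist_force: [0.2, 0.2, -0.2]
opening: 0.0856
finger_force: 0.0
```

>>> apply_moves(motion=[[0.077, 0.4, 0, 0.25], [0.077, 0.54, 0, 0.25], [0.077, 0.54, 0, 0.25], [0.077, 0.54, 0, 0.25], [0.077, 0.54, 0, 0.25], [0.077, 0.54, 0, 0.25], [0.077, 0.54, 0, 0.25]])

```text
clock: 16.35
position: [0.5799, 0.1155, 0.1706]
ee_rot: [0.756, 0.655, -0.002, -0.001]
wrist_force: [0.5, 1.1, -0.0]
opening: 0.0858
finger_force: 0.0
```

>>> apply_moves(motion=[[0.03, 0.003, -0.3, 0], [0.03, 0.003, -0.6, 0], [0.03, 0.003, -0.85, 0], [0.03, 0.003, -0.985, 0], [0.03, 0.003, -0.985, 0], [0.03, 0.003, -0.985, 0]])

```text
clock: 16.95
position: [0.5844, 0.1158, 0.0538]
ee_rot: [0.756, 0.655, -0.001, -0.001]
wrist_force: [-0.0, 0.6, 0.6]
opening: 0.0855
finger_force: 0.0
```

>>> apply_moves(motion=[[0, 0, 0, 0], [0, 0, 0, 0], [0, 0, 0, 0], [0, 0, 0, 0], [0, 0, 0, 0], [0, 0, 0, 0], [0, 0, 0, 0], [0, 0, 0, 0], [0, 0, 0, 0]], gripper=1)

```text
clock: 17.85
position: [0.5827, 0.1164, 0.0566]
ee_rot: [0.756, 0.655, -0.001, -0.001]
wrist_force: [-7.6, 0.2, 10.5]
opening: 0.0361
finger_force: 60.0
```

>>> apply_moves(motion=[[-0.009, -0.06, 0, 0], [-0.018, -0.12, 0, 0], [-0.026, -0.18, 0, 0], [-0.035, -0.24, 0, 0], [-0.043, -0.3, 0, 0], [-0.05, -0.35, 0, 0], [-0.05, -0.35, 0, 0]])

```text
clock: 18.55
position: [0.5766, 0.0738, 0.0566]
ee_rot: [0.756, 0.655, -0.001, -0.001]
wrist_force: [-7.9, 0.7, 11.5]
opening: 0.0363
finger_force: 60.3
```

>>> apply_moves(motion=[[-0.005, -0.03, 0, 0], [-0.009, -0.06, 0, 0], [-0.009, -0.06, 0, 0], [-0.009, -0.06, 0, 0]])

```text
clock: 18.95
position: [0.5756, 0.0673, 0.0566]
ee_rot: [0.756, 0.655, -0.001, -0.001]
wrist_force: [-7.0, 1.4, 10.8]
opening: 0.0362
finger_force: 60.0
```

>>> apply_moves(motion=[[-0.003, -0.018, 0, 0], [-0.005, -0.035, 0, 0], [-0.005, -0.035, 0, 0], [-0.005, -0.035, 0, 0]])

```text
clock: 19.35
position: [0.5752, 0.0641, 0.0566]
ee_rot: [0.756, 0.655, -0.0, -0.002]
wrist_force: [-6.7, 4.7, 11.5]
opening: 0.0358
finger_force: 59.7
```

Run:
```python
from h import *
s=arm.sense();print(s['position'],s['wrist_force'])
a=np.radians(-8.2);X=np.array([np.cos(a),np.sin(a)]);Y=np.array([-X[1],X[0]])
g=grab('top','t6.png');f=grab('scene','s6.png')
for P,n in [(cloud(g),'top'),(cloud(f),'scene')]:
    L=np.c_[(P[:,:2]-[.573,.054])@X,(P[:,:2]-[.573,.054])@Y,P[:,2]]
    m=(L[:,2]>.074)&(L[:,2]<.088)&(abs(L[:,0])<.085)&(L[:,1]<-.03)&(L[:,1]>-.14)
    print(n,m.sum(),np.percentile(L[m],[1,50,99],axis=0).round(4).tolist(),cv2.minAreaRect(P[m][:,:2].astype(np.float32)))
a=cv2.resize(g['color'][160:240,190:310],(480,320),interpolation=2);b=cv2.resize(f['color'][190:270,260:380],(480,320),interpolation=2)
cv2.imwrite('pics/c6.png',cv2.resize(np.hstack([a,b]),(800,267))[:,:,::-1])
```

```text
[0.57519023 0.06407526 0.05663344] [-6.71340085  4.69982627 11.45064179]
top 659 [[-0.07, -0.098, 0.0754], [-0.002, -0.076, 0.082], [0.0677, -0.0539, 0.0877]] ((0.5612333416938782, -0.020788054913282394), (0.04513746127486229, 0.1394096314907074), 81.91695404052734)
scene 821 [[-0.0695, -0.0983, 0.0748], [0.0035, -0.077, 0.0821], [0.0683, -0.0535, 0.0864]] ((0.5613263845443726, -0.021120570600032806), (0.04682070016860962, 0.14040471613407135), 82.14635467529297)
```

View pics/c6.png

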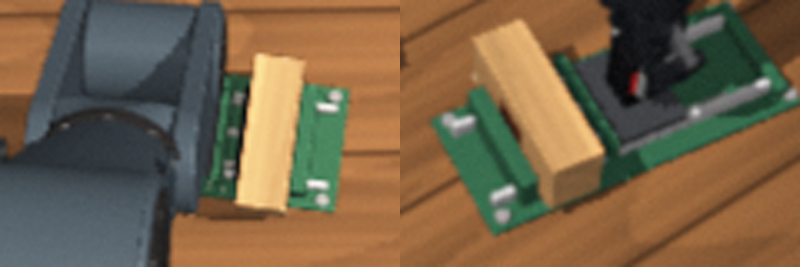

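The block is up against the fixed face and the pad has begun to compress.

>>> apply_moves(motion=[[-0.003, -0.02, 0, 0], [-0.006, -0.042, 0, 0], [-0.006, -0.042, 0, 0], [-0.006, -0.042, 0, 0], [-0.006, -0.042, 0, 0]])

```text
clock: 19.95
position: [0.5747, 0.0602, 0.0566]
ee_rot: [0.756, 0.654, 0.0, -0.002]
wrist_force: [-7.1, 8.8, 10.9]
opening: 0.0365
finger_force: 59.4
```

```bash
python3 -c "
from h import *
for i in range(3): grab('wrist'); s=arm.sense(); print(s['position'],s['wrist_force'])"
```

```text
[0.57464932 0.06024086 0.05665043] [-6.11651373  9.54230712 11.5082163 ]
[0.5746744  0.06024509 0.05665168] [-5.82060893  9.7400223  11.74023729]
[0.57465893 0.06024272 0.05665783] [-6.03636503  8.72711971 10.69570138]
```

>>> apply_moves(motion=[[-0.003, -0.025, 0, 0], [-0.007, -0.05, 0, 0], [-0.007, -0.05, 0, 0], [-0.007, -0.05, 0, 0], [-0.007, -0.05, 0, 0], [-0.007, -0.05, 0, 0]])

```text
clock: 20.7
position: [0.574, 0.0557, 0.0566]
ee_rot: [0.756, 0.654, 0.001, -0.003]
wrist_force: [-5.3, 14.0, 10.8]
opening: 0.0358
finger_force: 59.1
```

```bash
python3 -c "
from h import *
for i in range(3): grab('wrist'); s=arm.sense(); print(s['position'],s['wrist_force'])"
```

```text
[0.57400654 0.05572769 0.05665227] [-5.24054004 14.76057897  9.77991631]
[0.57403766 0.05573441 0.0566554 ] [-4.90950792 13.52490052 11.21012655]
[0.574015   0.05574622 0.05665563] [-4.93332337 14.57184266 10.96995785]
```

>>> apply_moves(motion=[[-0.0015, -0.01, 0, 0], [-0.0015, -0.01, 0, 0], [-0.0015, -0.01, 0, 0], [-0.0015, -0.01, 0, 0]])

```text
clock: 21.25
position: [0.5739, 0.0551, 0.0567]
ee_rot: [0.756, 0.654, 0.002, -0.003]
wrist_force: [-4.5, 15.8, 11.3]
opening: 0.0361
finger_force: 58.9
```

>>> apply_moves(motion=[[0, 0, 0, 0], [0, 0, 0, 0], [0, 0, 0, 0], [0, 0, 0, 0], [0, 0, 0, 0], [0, 0, 0, 0], [0, 0, 0, 0], [0, 0, 0, 0]], gripper=0)

```text
clock: 22.05
position: [0.5754, 0.0501, 0.0546]
ee_rot: [0.756, 0.655, -0.0, -0.0]
wrist_force: [-0.1, 0.6, 0.6]
opening: 0.0851
finger_force: 0.0
```

>>> apply_moves(motion=[[0, 0, 0.3, 0], [0, 0, 0.7, 0], [0, 0, 1, 0], [0, 0, 1, 0], [0, 0, 1, 0]])

```text
clock: 22.55
position: [0.5757, 0.0502, 0.1755]
ee_rot: [0.756, 0.655, 0.001, 0.001]
wrist_force: [-0.6, -0.5, -0.0]
opening: 0.0855
finger_force: 0.0
```

Run:
```python
from h import *
s=arm.sense();print(s['position'],s['wrist_force'])
g=grab('top','t7.png');f=grab('scene','s7.png');w=grab('wrist','w7.png')
a=np.radians(-8.2);X=np.array([np.cos(a),np.sin(a)]);Y=np.array([-X[1],X[0]])
for P,n in [(fcloud(w)[0],'wrist'),(cloud(f),'scene')]:
    L=np.c_[(P[:,:2]-[.573,.054])@X,(P[:,:2]-[.573,.054])@Y,P[:,2]]
    for nm,lo,hi,y0,y1 in [('block',.074,.088,-.14,-.02),('grip',.09,.103,-.04,.1),('button',.062,.08,-.04,.06)]:
        m=(L[:,2]>lo)&(L[:,2]<hi)&(abs(L[:,0])<.085)&(L[:,1]<y1)&(L[:,1]>y0)
        if m.sum()>3:print(n,nm,m.sum(),np.percentile(L[m],[1,50,99],axis=0).round(4).tolist())
b=cv2.resize(f['color'][190:270,260:380],(360,240),interpolation=2)
cv2.imwrite('pics/c7.png',np.hstack([w['color'][:,120:560],cv2.copyMakeBorder(b,0,180,0,0,0)])[:,:,::-1])
```

```text
[0.57567738 0.05023356 0.17551272] [-0.57017878 -0.50922373 -0.04861089]
wrist block 7211 [[-0.0691, -0.1001, 0.0747], [-0.0008, -0.0752, 0.0812], [0.0666, -0.0564, 0.0827]]
wrist grip 2208 [[-0.0156, -0.0077, 0.091], [0.0012, 0.0101, 0.097], [0.0175, 0.0254, 0.0987]]
wrist button 287 [[-0.0148, 0.0208, 0.0621], [0.0056, 0.0253, 0.0719], [0.0271, 0.0256, 0.0796]]
scene block 817 [[-0.0691, -0.0982, 0.075], [0.0041, -0.0769, 0.0822], [0.0683, -0.0536, 0.086]]
scene grip 156 [[-0.0149, -0.0054, 0.0906], [0.0034, 0.0113, 0.0974], [0.0189, 0.028, 0.1013]]
scene button 66 [[-0.0154, -0.0058, 0.0622], [0.0181, -0.0011, 0.0714], [0.0288, 0.0236, 0.0799]]
```

View pics/c7.png

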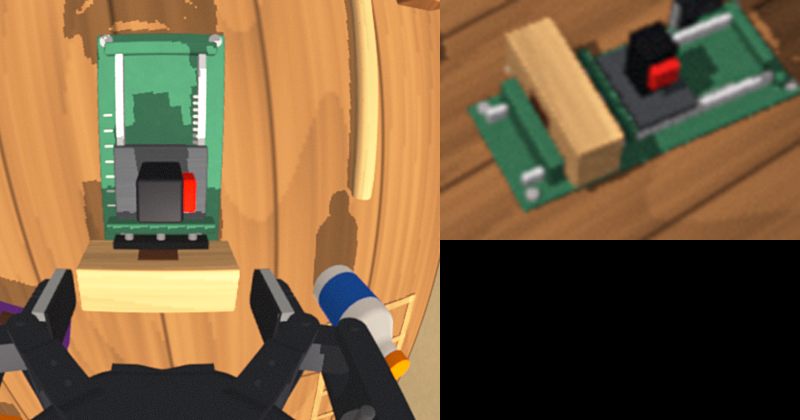

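The button stands proud again and the block is square against the fixed jaw. Next I'll check how far the pad is still compressed, from the pad-to-jaw-plate spacing.

Run:
```python
from h import *
w=grab('wrist');t=grab('top');s=grab('scene')
a=np.radians(-8.2);X=np.array([np.cos(a),np.sin(a)]);Y=np.array([-X[1],X[0]])
old={n:dict(np.load(n+'.npz')) for n in ['top','scene']}
for P,n in [(fcloud(w)[0],'wrist'),(cloud(t),'top'),(cloud(s),'scene'),(cloud(old['top']),'top0'),(cloud(old['scene']),'scene0')]:
    L=np.c_[(P[:,:2]-[.573,.054])@X,(P[:,:2]-[.573,.054])@Y,P[:,2]]
    m=(L[:,2]>.041)&(L[:,2]<.05)&(abs(L[:,0])<.045)&(L[:,1]>-.095)&(L[:,1]<.03)
    h=np.histogram(L[m][:,1],np.arange(-.096,.03,.002))
    print(n,[(int(round(e*1000)),int(c)) for e,c in zip(h[1],h[0]) if c])
s=arm.sense();print(s['position'],s['clock'])
```

```text
wrist [(-60, 12), (-58, 388), (-56, 188), (-54, 176), (-52, 191), (-50, 177), (-40, 142), (-38, 192), (-36, 199), (-34, 220), (-32, 259), (-30, 105), (22, 1), (24, 92)]
top [(-52, 9), (-50, 14), (-48, 12), (-46, 4), (-42, 1), (-40, 2), (-38, 5), (-36, 18), (-34, 14), (-32, 14), (-30, 16), (-28, 14), (-26, 2)]
scene [(-38, 8), (-36, 28), (-34, 21), (-32, 17), (-30, 20), (-28, 14), (-26, 3), (-8, 1), (-6, 7), (-4, 4), (-2, 1), (0, 1), (2, 2), (8, 1), (20, 1)]
top0 [(-72, 9), (-70, 14), (-68, 18), (-66, 12), (-64, 9), (-60, 2), (-56, 1), (-52, 1), (-50, 8), (-48, 15), (-46, 18), (-44, 12), (-42, 17), (-40, 10), (-28, 1), (-18, 2), (-6, 1), (0, 1), (4, 1), (6, 1), (8, 1), (24, 1)]
scene0 [(-72, 10), (-70, 20), (-68, 22), (-66, 17), (-64, 14), (-52, 1), (-50, 13), (-48, 21), (-46, 26), (-44, 20), (-42, 20), (-40, 12), (-20, 1), (-18, 11), (-16, 2), (-14, 1), (-12, 2), (-8, 1), (4, 1), (8, 1)]
[0.57454143 0.05026943 0.17313417] 22.85
```

The pad is still compressed by about 4 mm (spacing 12 → 8 mm in both the wrist and top views). The jaw is locked, the button is out and the robot is clear of everything, so I'm handing in.

```bash
python3 -c "
from workcell import arm
print(arm.hand_in())"
```

```text
the job is handed in; nothing more can be done
None
```

The beech block is clamped upright, centred and tight between the jaws, with the jaw locked and the button out; the pad is still about 4 mm compressed of the roughly 12 mm it was pushed in. The job is handed in after about 23 s of the 61 s allowed, with no verdict shown.

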